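Draw a shot of lotion into the long-handled dish

ROBOT

A 6-joint arm with a two-finger parallel gripper is mounted at the origin on the work surface. World frame = base frame: x ahead of the robot, y to its left, z up, the work surface at z = 0. Lengths are in m, angles in rad, forces in N, time in s.
With the tool pointing down it reaches from about 0.425 to 0.95 m from the base axis. Payload 3.5 kg.
Tool frame: the origin (TCP) lies on the centre line of the jaws, within the pads' length; the fingertips stand manip.tips_ahead ahead of it and the grasp point (between the pads) is the TCP (manip.tips_ahead is the distance from the TCP to the fingertips, in m); z points along the fingers, y is the line along which they close (so a half turn about z gives the same grasp; the last joint's range is limited). The gripper opens to 85 mm and grips with 20 to 120 N. Pads are 22 mm wide; open, the fingers measure 114 mm over their backs; the gripper's body (76 mm by 85 mm) begins 54 mm behind the grasp point. The pads swing forward as they close: fully open they stand 13 mm farther back than shut.
Start: joints at [-1.312, 0.286, 1.577, -0, 1.279, -0.15], TCP at [0.268, -0.619, 0.25] pointing down, gripper open.
Joint ranges: [-2.77, 2.77], [-0.9, 2.22], [0.21, 2.48], [-1.53, 4.67], [0.24, 2.81], [-2.84, 2.84]. Speed limits (rad/s): [2.79, 2.79, 3.14, 3.14, 3.14, 3.14].

INTERFACE

Orientations are given as a unit quaternion [x, y, z, w].
In Python, from cell import manip gives the robot as it stands. The module is installed in compiled form; this text tells all that it offers.
- The arm moves only by the shell command python3 -m crank 'ROWS' [FORCE]. ROWS is JSON, one flat list of numbers, 7 for each row, row after row: the shift along the tool's x, y, z in m, then the turn, a rotation vector about the tool's x, y, z in degrees, then the closure, from 0 (fully open) to 1 (shut). A call has 1 to 10 rows; each row is the pose to reach, as a shift and turn from the pose commanded when the call began, along the tool's axes at that moment; what a row does not reach only later rows make up. A row lasts 1/12 s, in which the tool goes at most 41.7 mm and 7.16 degrees, less where a joint would pass 70% of its speed; a pose out of reach is approached as far as the arm can. A call with a gripper value outside its range is refused whole. The fingers move at their own pace and stop on an object; FORCE is the grip in N (left out, the last holds). Time passes only in rows, so rows that repeat a pose let the fingers close. It gives the time, the measured TCP pose, the force, the opening and the grip force at its end, in the units of the state.
- manip.observe(): the state, without advancing time (a new reading comes with each control period).
- manip.snapshot(name): name is "scene" or "top" or "wrist"; returns the picture (384x512x3 uint8, red, green, blue); there is no depth.
- manip.camera_info(name): a dict with "vertical_fov" (degrees; the focal length in pixels is half the picture's height over the tangent of half this angle, whatever the lens; pixels are square), "cx", "cy" (the principal point, pixels), "pose" (4x4, takes a point from camera to world coordinates); the wrist camera has in their place "mount" (4x4, takes a point from camera to tool coordinates, whose origin is the TCP and whose axes are the flange's). Camera axes: x right, y down, z forward; pixel columns grow to the right and rows downward; lengths in m; the calibration is good to about 2 mm. A picture is of the moment at which its call begins: read the wrist's pose just before it. camera_info takes no time and is no camera call.
- manip.finish_job(): hands the job in; it is judged then, once.
The state is a dict: "t": time; "q": joint angles; "qd": joint speeds; "tau": joint torques, N m; "tool_pos": TCP position; "eef_rot": TCP orientation; "contact_force": force on the tool from outside, world axes, zero at the start; "torque": the same for the moment, N m; "grip_width": opening from 0.0 (shut) to 1.0 (fully open); "grasp_force": force on a finger pad.
Only numpy, scipy, OpenCV 4.12 (cv2) and the standard library are available. Lean on these libraries where they do the work, as an engineer would, in place of code of your own. Each camera call takes 0.05 s, during which the arm holds its last target. There are 200 camera calls.

TASK

Take the long-handled dish out from under the turntable organiser, stand it on the lotion dispenser's drip plate with its bowl right under the nozzle, and let go of it. Then press the dispenser's plunger all the way down to its stop, hold it there for half a second and let it rise fully again, leaving the dish standing under the nozzle. Do not work the plunger while the dish is not under the nozzle, and leave the other things where they are.

Things in the scene. Friction and masses are not known exactly. Their poses are not given: they have to be found in the camera images.
- dish: Loose dish, 163 mm long, 140 g, mostly in its open round steel bowl: 56 mm outer diameter, 28 mm high, wall 3 mm. Straight wooden handle along the dish's -x, from the bowl to 135 mm from its axis, 14 mm wide, from 14 to 26 mm above the dish's underside. Origin: centre of the bowl's underside; z up. It starts on the tray floor, bowl outside the organiser's deck, most of the handle under the deck.
- tray: Fixed round bamboo tray, 344 mm across, floor 6 mm, rim 18 mm high. At its centre a pink turntable organiser: round deck, 170 mm across, 61 to 69 mm above the sill, on three 12 mm legs 75 mm from the axis at 0 and +-110 degrees from the tray's +x (the handle lies between the last two). Three bottles fixed on it, tops at 143 mm, within 60 mm of the axis. Origin: on the axis at sill height.
- dispenser: Fixed C-shaped lotion dispenser. Origin: on the sill below nozzle and plunger axis; x towards its back, z up. Steel drip plate y +-50 mm, x -50 to +100 mm, top 8 mm above the sill; steel back post x +46 to +100, y +-15 mm; overhanging white head y +-50 mm, x -38 to +100, 84 to 124 mm above the sill. Throat open at the front (-x) and both sides. The nozzle hangs from the head.
- nozzle (a point): Centre of the lower end of the 14 mm thick nozzle, 66 mm above the sill.
- plunger (a joint): Spring plunger on top of the dispenser's head: depth pressed in m, 0 = fully up, 0.018 = down at its stop. It takes 3.5 N to start and 10 N at the stop, and rises by itself.
- plunger_top (a point): Centre of the plunger's flat round top (48 mm diameter), 165 mm above the sill when up, 147 mm at the stop; it moves with the plunger.
- bottle: Loose bystander: upright clear bottle, 44 mm diameter, 130 mm high, beside the dispenser's front. Origin: centre of its underside.
- separator: Loose bystander: orange comb-shaped toe separator of hard silicone, 90 mm along x, 34 mm along y, 22 mm high, lying beside the dispenser's front. Origin: centre of its underside.
- buffer: Loose bystander: wooden-handled nail buffer, 28 mm high and 28 mm wide, from x -73 mm (handle end) to +68 mm, lying on the sill before the robot. Origin: centre of its underside.
- pusher: Loose bystander: steel cuticle pusher, 119 mm long along x, 10 mm wide, 9 mm high, lying on the tray floor on the far side of the organiser from the dish. Origin: centre of its underside.
There are look-alikes about, which are no part of the job. What is meant by the dispenser is not red, and is the smaller of those in its own colour.

How it is judged:
On the way, in this order (a step that is already met when the one before it is completed fails the run):
1. the dish stands on the drip plate, bowl under the nozzle, let go (horizontal distance between dish and nozzle below 0.015 m and angle between dish's own z axis and vertical below 0.12 rad and z of dish in the frame of dispenser between 0.004 and 0.012 m and contact force between the fingers and dish below 0.1 N), for 0.2 s.
2. the plunger is pressed to its stop with the dish under the nozzle (value of joint plunger above 0.0162 m and horizontal distance between dish and nozzle below 0.015 m and angle between dish's own z axis and vertical below 0.12 rad and z of dish in the frame of dispenser between 0.004 and 0.012 m), for 0.3 s.
At the end, for the whole second after the job is handed in: The dish stands at rest and upright (within 0.12 rad) on the drip plate, bowl axis within 15 mm of the nozzle's, and the plunger, after having been held within 1.8 mm of its stop for 0.3 s, is up again to within 2 mm (horizontal distance between dish and nozzle below 0.015 m and angle between dish's own z axis and vertical below 0.12 rad and z of dish in the frame of dispenser between 0.004 and 0.012 m and value of joint plunger below 0.002 m and linear speed of dish below 0.02 m/s); the robot touches nothing.
It fails at once if the plunger is pressed more than 6 mm while the bowl is not under the nozzle (15 mm) (value of joint plunger above 0.006 m and horizontal distance between dish and nozzle above 0.015 m).
It fails at once if the clear bottle is shifted by more than 30 mm or tipped (distance of bottle from where it was at the start of the episode above 0.03 m or angle between bottle's own z axis and vertical above 0.4 rad).
It fails at once if the toe separator is shifted by more than 30 mm (distance of separator from where it was at the start of the episode above 0.03 m).
It fails at once if the nail buffer is shifted by more than 30 mm (distance of buffer from where it was at the start of the episode above 0.03 m).
It fails at once if the cuticle pusher is shifted by more than 30 mm (distance of pusher from where it was at the start of the episode above 0.03 m).
It also fails if it takes over 72 s, if anything falls off the work surface, if the arm or the gripper's body presses on something with over 40 N, if the wrist force passes 120 N, or if a joint passes its speed limit or range.

## Working session

There is one attempt and no reset: what is moved stays moved. The work goes in short steps, Python scripts to look and compute and a shell command to move; the robot and the scene stay as the last step left them, time stands still between calls to the robot, and variables do not carry over. Pictures are saved under pics/ and viewed, at most 10 in all, crops included, and the job is handed in when it is done.

```bash
mkdir -p pics; python3 - <<'E'
from cell import manip
import cv2,numpy as np
np.set_printoptions(precision=4,suppress=True)
print(manip.observe(),manip.tips_ahead)
for n in("scene","top","wrist"):
    i=manip.camera_info(n);print(n,i)
a=manip.snapshot("scene");b=manip.snapshot("top")
cv2.imwrite("pics/s0.png",a[...,::-1]);cv2.imwrite("pics/t0.png",b[...,::-1])
E
```

```text
{'t': 0.0, 'q': array([-1.312 ,  0.2872,  1.5782, -0.    ,  1.2786, -0.15  ]), 'qd': array([ 0.0015,  0.0003, -0.0004, -0.    ,  0.0003, -0.0003]), 'tau': array([  0.0022, -40.5977, -29.2623,  -0.    ,   0.0058,   0.    ]), 'tool_pos': array([ 0.2682, -0.6188,  0.2489]), 'eef_rot': array([ 0.9792,  0.203 , -0.0001, -0.0012]), 'contact_force': array([-0.0852, -0.0782, -0.13  ]), 'torque': array([ 0.0198, -0.0286, -0.0268]), 'grasp_force': 0.0, 'grip_width': 0.9995817534980044} 0.019
scene {'vertical_fov': 54.78414288933609, 'cx': 259.3694928151287, 'cy': 199.77529978668184, 'pose': array([[ 0.6134,  0.5703, -0.5463,  1.0403],
       [ 0.7897, -0.4454,  0.4218, -0.5067],
       [-0.0027, -0.6902, -0.7236,  0.8545],
       [ 0.    ,  0.    ,  0.    ,  1.    ]])}
top {'vertical_fov': 45.409466045441846, 'cx': 252.40809502940675, 'cy': 192.0915227388756, 'pose': array([[ 0.0097, -0.9757,  0.2191,  0.1627],
       [-1.    , -0.0095,  0.0017, -0.0828],
       [ 0.0004, -0.2191, -0.9757,  1.5522],
       [ 0.    ,  0.    ,  0.    ,  1.    ]])}
wrist {'vertical_fov': 66.06620807346019, 'cx': 256.90801283493124, 'cy': 184.76598679561252, 'mount': array([[ 0.0002, -0.946 , -0.3241,  0.0829],
       [ 1.    ,  0.0002,  0.0001,  0.0008],
       [-0.    , -0.3241,  0.946 , -0.1239],
       [ 0.    ,  0.    ,  0.    ,  1.    ]])}
```

View pics/s0.png

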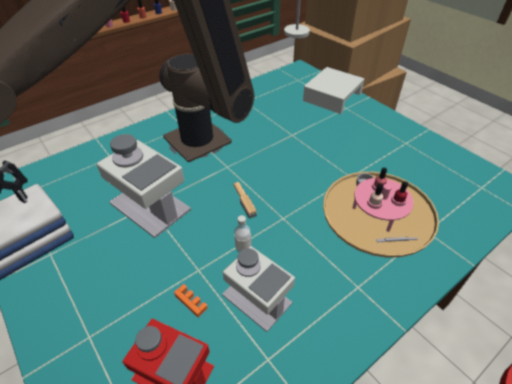

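View pics/t0.png

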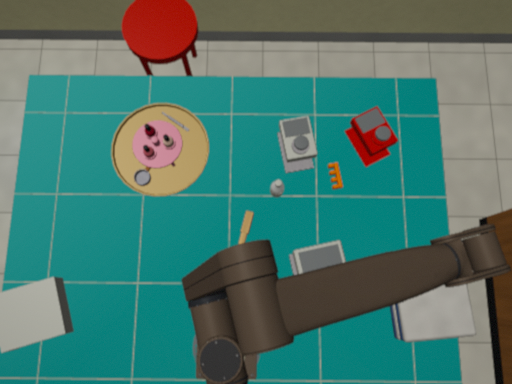

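The scene picture shows the small white dispenser at about (258,285), the tray at (380,212) with the bowl at (365,180), the bottle at (243,235) and the separator at (190,300). In the top picture the dispenser is at (300,145), the tray at (160,150), the bowl at (143,178) and the bottle at (277,187). I'll enlarge the relevant parts.

```bash
cat > h.py <<'E'
from cell import manip
import cv2,numpy as np
from scipy.spatial.transform import Rotation as R
np.set_printoptions(precision=4,suppress=True)
def K(i): return 192/np.tan(np.radians(i["vertical_fov"]/2))
def cam(n,st=None):
    i=manip.camera_info(n)
    if n=="wrist":
        T=np.eye(4);T[:3,:3]=R.from_quat(st["eef_rot"]).as_matrix();T[:3,3]=st["tool_pos"];P=T@i["mount"]
    else:P=i["pose"]
    return K(i),i["cx"],i["cy"],P
def ray(c,u,v):
    f,cx,cy,P=c
    return P[:3,3],P[:3,:3]@np.array([(u-cx)/f,(v-cy)/f,1])
def onz(c,u,v,z):
    o,d=ray(c,u,v);return o+d*(z-o[2])/d[2]
def proj(c,p):
    f,cx,cy,P=c;q=P[:3,:3].T@(np.asarray(p)-P[:3,3]);return np.array([f*q[0]/q[2]+cx,f*q[1]/q[2]+cy])
def tri(*obs):
    A=0;b=0
    for c,u,v in obs:
        o,d=ray(c,u,v);d=d/np.linalg.norm(d);M=np.eye(3)-np.outer(d,d);A=A+M;b=b+M@o
    return np.linalg.solve(A,b)
E
python3 - <<'E'
from h import *
a=cv2.imread("pics/s0.png");b=cv2.imread("pics/t0.png")
c=lambda im,x,y,w,h:cv2.resize(im[y:y+h,x:x+w],(400,300),interpolation=cv2.INTER_CUBIC)
cv2.imwrite("pics/c0.png",np.vstack([np.hstack([c(b,100,95,120,90*1+15-15),c(b,255,105,120,90)]),np.hstack([c(a,315,160,132,99),c(a,170,210,132,132*3//4+20-20)])]))
s=cam("scene");t=cam("top")
print("tray top cam",onz(t,160,149,.018),"scene",onz(s,380,212,.018))
print("deck",onz(t,157.5,144,.069),"plunger",tri((t,301,144),(s,248,262)),"bowl",tri((t,143,177),(s,365,179)))
print("bottle cap",tri((t,278,185),(s,242,221)),"sep",onz(t,335,175,.011),"buf tip",onz(t,249,212,.014))
E
```

```text
tray top cam [0.6587 0.2449 0.018 ] scene [0.6734 0.2368 0.018 ]
deck [0.6599 0.2434 0.069 ] plunger [ 0.6409 -0.2341  0.1416] bowl [0.5552 0.2967 0.0319]
bottle cap [ 0.5117 -0.16    0.1127] sep [ 0.5725 -0.3661  0.011 ] buf tip [ 0.4386 -0.0691  0.014 ]
```

View pics/c0.png

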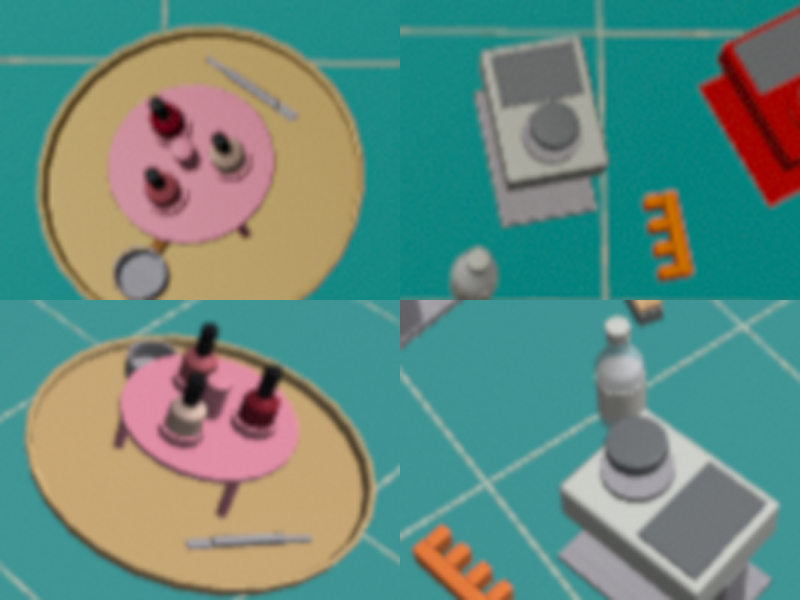

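The enlarged crops (top camera upper row, scene camera lower row) show the bowl rim centred at top pixel (142.6,177.2), with the handle running towards (148.6,168). The dispenser's head corners and the front edge of its plate are clear, and the bottle cap is at top pixel (278.7,182).

```bash
cat >> h.py <<'E'
def go(p,yaw,st=None):
    """shift/turn in tool axes from present pose to TCP p, tool down, closing line at yaw deg"""
    st=st or manip.observe();R0=R.from_quat(st["eef_rot"]);a=np.radians(yaw)
    y=np.array([np.cos(a),np.sin(a),0]);z=np.array([0,0,-1.]);x=np.cross(y,z)
    Rt=R.from_matrix(np.array([x,y,z]).T)
    print("shift",R0.inv().apply(np.asarray(p)-st["tool_pos"]),"turn",np.degrees((R0.inv()*Rt).as_rotvec()))
E
python3 - <<'E'
from h import *
t=cam("top");s=cam("scene")
cr=lambda x,y:(255+x*.3,105+y*.3)
H=[onz(t,*cr(*p),.124)[:2] for p in[(82,52),(178,37),(205,170),(110,188)]]
Pl=[onz(t,*cr(*p),.008)[:2] for p in[(100,225),(197,210)]]
print(np.array(H),np.array(Pl))
F=(np.array(H[0])+H[1])/2-(np.array(H[2])+H[3])/2;e=np.array(H[0])-H[1]
print("yaws",np.degrees(np.arctan2(F[1],F[0])),np.linalg.norm(F),np.degrees(np.arctan2(e[1],e[0]))-90,np.degrees(np.arctan2(*(Pl[0]-Pl[1])[::-1]))-90)
# plunger top
print("plunger",onz(t,*cr(155,125),.165),onz(s,170+237*.33,210+145*.33,.165))
print("bowl",onz(t,142.6,177.2,.034),"handle pt",onz(t,148.6,168,.03))
print("big disp",onz(t,320,245,.2),onz(s,125,145,.2))
go([.268,-.619,.42],-66.6)
go([.50,-.12,.42],-66.6)
E
```

```text
[[ 0.7266 -0.1678]
 [ 0.7433 -0.2632]
 [ 0.6056 -0.2872]
 [ 0.5865 -0.1945]] [[ 0.5806 -0.1928]
 [ 0.5978 -0.2945]]
yaws 10.341589251255822 0.1411840166187291 9.964860697730586 9.629297971631985
plunger [ 0.6372 -0.2346  0.165 ] [ 0.6462 -0.2346  0.165 ]
bowl [0.5522 0.2955 0.034 ] handle pt [0.586  0.2778 0.03  ]
big disp [ 0.3087 -0.2809  0.2   ] [ 0.1406 -0.2945  0.2   ]
shift [-0.0002 -0.0003 -0.1709] turn [-0.1226 -0.0181  0.021 ]
shift [ 0.411 -0.366 -0.17 ] turn [-0.1226 -0.0181  0.021 ]
```

```bash
python3 -m crank '[0,0,-0.17,0,0,0,0, 0,0,-0.17,0,0,0,0, 0,0,-0.17,0,0,0,0, 0,0,-0.17,0,0,0,0, 0.41,-0.366,-0.17,0,0,0,0, 0.41,-0.366,-0.17,0,0,0,0, 0.41,-0.366,-0.17,0,0,0,0, 0.41,-0.366,-0.17,0,0,0,0, 0.41,-0.366,-0.17,0,0,0,0, 0.41,-0.366,-0.17,0,0,0,0]'
python3 -c "
from h import *
st=manip.observe();print(st['q'],st['tool_pos'])
go([.575,.28,.32],-117)"
```

```text
t: 0.93
tool_pos: [0.3736, -0.3904, 0.4178]
eef_rot: [0.979, 0.203, -0.0, -0.0]
contact_force: [1.1, -0.0, 0.6]
grip_width: 0.999
grasp_force: 0.0
[-0.9954 -0.0923  1.6852  0.0002  1.5496  0.1672] [ 0.3736 -0.3904  0.4178]
shift [ 0.451  -0.5353  0.0984] turn [-0.0514  0.0232 50.3925]
```

```bash
python3 -m crank '[0.451,-0.535,0.098,0,0,50,0, 0.451,-0.535,0.098,0,0,50,0, 0.451,-0.535,0.098,0,0,50,0, 0.451,-0.535,0.098,0,0,50,0, 0.451,-0.535,0.098,0,0,50,0, 0.451,-0.535,0.098,0,0,50,0, 0.451,-0.535,0.098,0,0,50,0, 0.451,-0.535,0.098,0,0,50,0, 0.451,-0.535,0.098,0,0,50,0, 0.451,-0.535,0.098,0,0,50,0]'
python3 -c "
from h import *
st=manip.observe();print(st['q'],st['tool_pos'])
go([.575,.28,.32],-117)"
```

```text
t: 1.77
tool_pos: [0.4853, -0.0187, 0.3636]
eef_rot: [0.973, -0.23, -0.0, 0.0]
contact_force: [1.1, -0.2, 0.2]
grip_width: 0.999
grasp_force: 0.0
[-0.2477 -0.2095  1.884  -0.0001  1.4673  1.7875] [ 0.4853 -0.0187  0.3636]
shift [-0.0536 -0.3072  0.0436] turn [0.0069 0.008  0.3971]
```

```bash
python3 -m crank '[-0.054,-0.307,0.044,0,0,0,0, -0.054,-0.307,0.044,0,0,0,0, -0.054,-0.307,0.044,0,0,0,0, -0.054,-0.307,0.044,0,0,0,0, -0.054,-0.307,0.044,0,0,0,0, -0.054,-0.307,0.044,0,0,0,0, -0.054,-0.307,0.044,0,0,0,0, -0.054,-0.307,0.044,0,0,0,0, -0.054,-0.307,0.044,0,0,0,0, -0.054,-0.307,0.044,0,0,0,0]'
python3 - <<'E'
from h import *
import pickle
st=manip.observe();im=manip.snapshot("wrist")[...,::-1]
print(st['q'],st['tool_pos'])
pickle.dump(st,open("w1.pkl","wb"));cv2.imwrite("pics/w1.png",im)
E
```

```text
t: 2.6
tool_pos: [0.5741, 0.2791, 0.3186]
eef_rot: [0.973, -0.229, -0.001, 0.001]
contact_force: [-0.1, 0.2, -0.2]
grip_width: 1.002
grasp_force: 0.0
[ 0.2939  0.1647  1.5962 -0.0004  1.3835  2.3263] [0.5741 0.2791 0.3186]
```

View pics/w1.png

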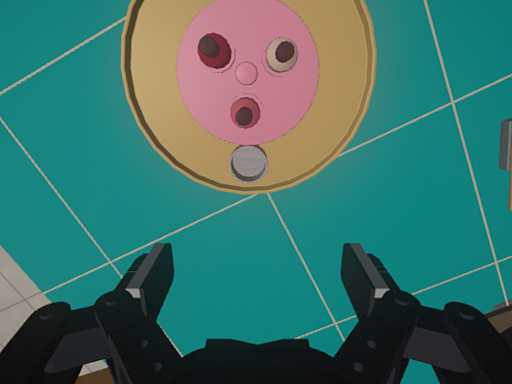

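The wrist picture shows the bowl rim centred at about (249,162), with the deck above it centred at (247,68) and the handle hidden beneath the deck.

```bash
python3 - <<'E'
from h import *
import pickle
st=pickle.load(open("w1.pkl","rb"));w=cam("wrist",st);t=cam("top");s=cam("scene")
print(onz(w,249,161.5,.034),onz(w,247,68,.069))
print(tri((w,249,161.5),(t,142.6,177.2)),tri((w,249,161.5),(t,142.6,177.2),(s,315+152*.33,160+58*.33)))
p=onz(w,249,161.5,.034)
go([p[0],p[1],.14],-117)
E
```

```text
[0.5589 0.2972 0.034 ] [0.6687 0.2432 0.069 ]
[0.5558 0.2991 0.0197] [0.556  0.2983 0.0296]
shift [-0.0221 -0.0106  0.1793] turn [0.0937 0.0522 0.4712]
```

```bash
python3 -m crank '[-0.021,-0.011,0.178,0,0,0.5,0, -0.021,-0.011,0.178,0,0,0.5,0, -0.021,-0.011,0.178,0,0,0.5,0, -0.021,-0.011,0.178,0,0,0.5,0, -0.021,-0.011,0.178,0,0,0.5,0, -0.021,-0.011,0.178,0,0,0.5,0, -0.021,-0.011,0.178,0,0,0.5,0]'
python3 - <<'E'
from h import *
import pickle
st=manip.observe();im=manip.snapshot("wrist")[...,::-1]
print(st['q'],st['tool_pos'])
pickle.dump(st,open("w2.pkl","wb"));cv2.imwrite("pics/w2.png",im)
E
```

```text
t: 3.23
tool_pos: [0.5615, 0.2966, 0.1435]
eef_rot: [0.972, -0.235, 0.0, -0.0]
contact_force: [0.4, 0.4, 1.0]
grip_width: 0.998
grasp_force: 0.0
[ 0.3265  0.3032  1.7611 -0.0003  1.0763  2.371 ] [0.5615 0.2966 0.1435]
```

View pics/w2.png

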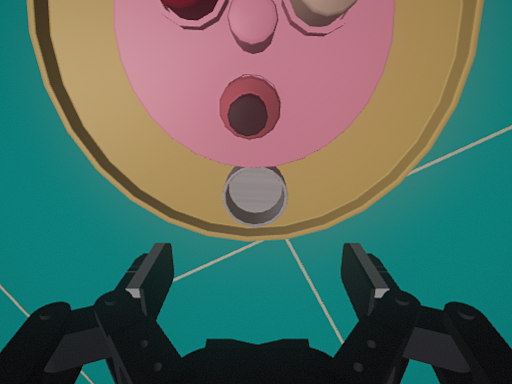

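The bowl's rim is centred at about (255,196) and spans x 223 to 287. The deck's near edge is at y≈166.

```bash
python3 - <<'E'
from h import *
import pickle
w1=cam("wrist",pickle.load(open("w1.pkl","rb")));w2=cam("wrist",pickle.load(open("w2.pkl","rb")))
t=cam("top")
print(onz(w2,255,196,.034),tri((w1,249,161.5),(w2,255,196)),tri((w1,249,161.5),(w2,255,196),(t,142.6,177.2)))
p=onz(w2,255,196,.034)
print("deck edge dist",np.linalg.norm(onz(w2,254,166,.069)-p))
go([p[0],p[1],.028],-117)
E
```

```text
[0.5563 0.3    0.034 ] [0.5651 0.2943 0.0608] [0.5549 0.2993 0.0245]
deck edge dist 0.05004545219849055
shift [-0.0074  0.0008  0.1174] turn [-0.1926 -0.2042 -0.1301]
```

```bash
python3 -m crank '[-0.007,0.001,0.04,0,0,0,0, -0.007,0.001,0.08,0,0,0,0, -0.007,0.001,0.1,0,0,0,0, -0.007,0.001,0.116,0,0,0,0, -0.007,0.001,0.116,0,0,0,0, -0.007,0.001,0.116,0,0,0,0.6, -0.007,0.001,0.116,0,0,0,0.6, -0.007,0.001,0.116,0,0,0,0.6, -0.007,0.001,0.116,0,0,0,0.6, -0.007,0.001,0.116,0,0,0,0.6]' 60
```

```text
t: 4.12
tool_pos: [0.5571, 0.3005, 0.0306]
eef_rot: [0.972, -0.234, 0.003, -0.002]
contact_force: [0.6, 0.1, 6.1]
grip_width: 0.638
grasp_force: 63.6
```

```bash
python3 -m crank '[0,0,-0.01,0,0,0,0.6, 0,0,-0.018,0,0,0,0.6, 0,0,-0.018,0,0,0,0.6, 0,0,-0.018,0,0,0,0.6]'; python3 - <<'E'
from h import *
a=manip.snapshot("scene")[...,::-1];b=manip.snapshot("wrist")[...,::-1]
cv2.imwrite("pics/c1.png",np.hstack([cv2.resize(a[140:290,300:500],(400,300)),cv2.resize(b,(400,300))]))
E
```

```text
t: 4.45
tool_pos: [0.5546, 0.2998, 0.0455]
eef_rot: [0.972, -0.234, 0.001, -0.001]
contact_force: [-0.1, 0.6, -1.1]
grip_width: 0.639
grasp_force: 63.7
```

View pics/c1.png

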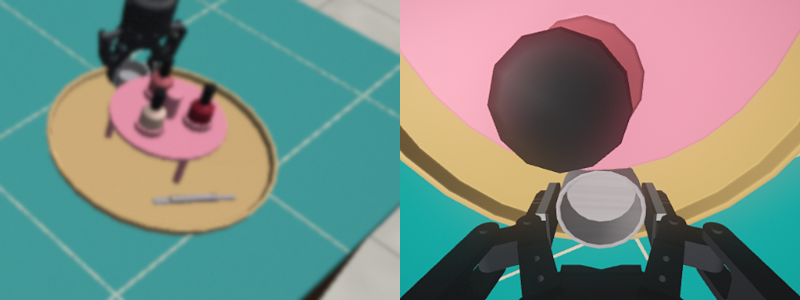

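The bowl is held between both pads and lifted. Next I pull it straight out, along tool −x.

```bash
python3 -m crank '[-0.01,0,-0.004,0,0,0,0.6, -0.03,0,-0.005,0,0,0,0.6, -0.05,0,-0.005,0,0,0,0.6, -0.07,0,-0.005,0,0,0,0.6, -0.09,0,-0.005,0,0,0,0.6, -0.11,0,-0.005,0,0,0,0.6, -0.13,0,-0.005,0,0,0,0.6, -0.145,0,-0.005,0,0,0,0.6, -0.145,0,-0.005,0,0,0,0.6]'; python3 -c "
from h import *
st=manip.observe();print(st['q'])
go([.53,-.04,.12],10)"
```

```text
t: 5.3
tool_pos: [0.4213, 0.3663, 0.0483]
eef_rot: [0.973, -0.233, -0.001, 0.001]
contact_force: [-0.4, -0.5, -1.5]
grip_width: 0.638
grasp_force: 63.7
[0.5337 0.29   1.9845 0.0009 0.8703 2.5739]
shift [ 0.2807  0.3133 -0.0715] turn [  -0.0707    0.2261 -126.9245]
```

```bash
python3 -m crank '[0,0,-0.03,0,0,-7,0.6, 0,0,-0.06,0,0,-14,0.6, 0,0,-0.072,0,0,-127,0.6, 0,0,-0.072,0,0,-127,0.6, 0,0,-0.072,0,0,-127,0.6, 0,0,-0.072,0,0,-127,0.6, 0,0,-0.072,0,0,-127,0.6, 0,0,-0.072,0,0,-127,0.6, 0,0,-0.072,0,0,-127,0.6, 0,0,-0.072,0,0,-127,0.6]'; python3 -c "
from h import *
st=manip.observe();print(st['q'])
go([.53,-.04,.12],10)"
```

```text
t: 6.13
tool_pos: [0.4252, 0.3653, 0.1211]
eef_rot: [0.925, 0.379, 0.0, 0.0]
contact_force: [0.4, -0.2, -1.6]
grip_width: 0.642
grasp_force: 64.3
[ 0.5288  0.1804  1.9571 -0.0003  1.0041  1.3223]
shift [-0.2097  0.3623  0.0012] turn [  0.0133   0.0096 -55.4498]
```

```bash
python3 -m crank '[-0.01,0.017,0,0,0,-7,0.6, -0.03,0.052,0,0,0,-14,0.6, -0.05,0.086,0,0,0,-21,0.6, -0.07,0.12,0,0,0,-28,0.6, -0.09,0.155,0,0,0,-35,0.6, -0.11,0.19,0,0,0,-42,0.6, -0.13,0.225,0,0,0,-49,0.6, -0.15,0.26,0,0,0,-55,0.6, -0.17,0.295,0,0,0,-55.5,0.6, -0.19,0.33,0,0,0,-55.5,0.6]'; python3 -c "
from h import *
st=manip.observe();print(st['q'])
go([.53,-.04,.12],10)
go([.53,-.04,.026],10)"
```

```text
t: 6.97
tool_pos: [0.5145, 0.0126, 0.1214]
eef_rot: [0.644, 0.765, 0.0, 0.0]
contact_force: [1.0, -0.1, -2.3]
grip_width: 0.639
grasp_force: 64.3
[-0.1727  0.082   2.067  -0.0002  0.9919 -0.3447]
shift [-0.0545  0.0063  0.0014] turn [ 0.035   0.0244 -0.135 ]
shift [-0.0545  0.0062  0.0954] turn [ 0.035   0.0244 -0.135 ]
```

```bash
python3 -m crank '[-0.03,0.003,0,0,0,0,0.6, -0.054,0.006,0.02,0,0,0,0.6, -0.054,0.006,0.05,0,0,0,0.6, -0.054,0.006,0.075,0,0,0,0.6, -0.054,0.006,0.088,0,0,0,0.6, -0.054,0.006,0.092,0,0,0,0.6, -0.054,0.006,0.094,0,0,0,0.6, -0.054,0.006,0.094,0,0,0,0.6, -0.054,0.006,0.094,0,0,0,0.6]'
```

```text
t: 7.72
tool_pos: [0.5304, -0.0376, 0.0285]
eef_rot: [0.645, 0.765, 0.001, 0.001]
contact_force: [1.1, -0.4, -1.6]
grip_width: 0.639
grasp_force: 64.3
```

```bash
python3 -m crank '[0,0,0.002,0,0,0,0.6, 0,0,0.003,0,0,0,0.6, 0,0,0.003,0,0,0,0.6]'; python3 -m crank '[0,0,0.0015,0,0,0,0.6, 0,0,0.0015,0,0,0,0.6]'
```

```text
t: 7.97
tool_pos: [0.5297, -0.0374, 0.0248]
eef_rot: [0.645, 0.765, 0.0, 0.001]
contact_force: [0.3, 0.4, -1.6]
grip_width: 0.639
grasp_force: 64.4
t: 8.13
tool_pos: [0.5298, -0.0375, 0.0246]
eef_rot: [0.645, 0.765, -0.0, -0.0]
contact_force: [-3.9, 0.8, 9.2]
grip_width: 0.641
grasp_force: 65.2
```

```bash
python3 -m crank '[0,0,-0.001,0,0,0,0, 0,0,-0.001,0,0,0,0, 0,0,-0.001,0,0,0,0, 0,0,-0.03,0,0,0,0, 0,0,-0.07,0,0,0,0, 0.04,0,-0.11,0,0,0,0, 0.07,0,-0.13,0,0,0,0, 0.07,0,-0.13,0,0,0,0, 0.07,0,-0.13,0,0,0,0]'
python3 - <<'E'
from h import *
import pickle
st=manip.observe();im=manip.snapshot("wrist")[...,::-1]
print(st['q'],st['tool_pos'])
pickle.dump(st,open("w3.pkl","wb"));cv2.imwrite("pics/w3.png",im)
E
```

```text
t: 8.88
tool_pos: [0.5185, 0.033, 0.1552]
eef_rot: [0.643, 0.765, 0.002, 0.002]
contact_force: [-0.1, -0.0, -0.5]
grip_width: 0.999
grasp_force: 0.0
[-0.1318  0.0424  2.0381  0.0001  1.0556 -0.3047] [0.5185 0.033  0.1552]
```

View pics/w3.png

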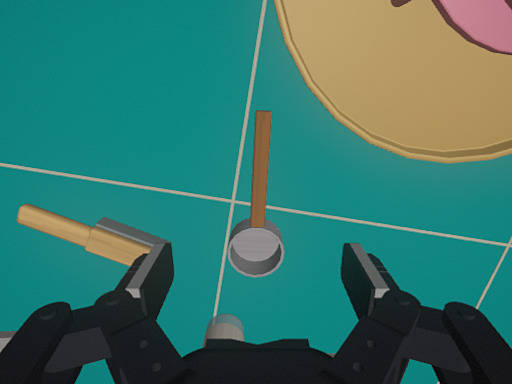

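The dish stands on the sill. Its bowl rim is centred at about (256.5,249), and the handle runs from (258,226) to its end at (263,111). The buffer is at lower left and the bottle cap at (225,330).

```bash
python3 - <<'E'
from h import *
import pickle
w=cam("wrist",pickle.load(open("w3.pkl","rb")))
b=onz(w,256.5,249,.028);e=onz(w,263,111,.026);n=onz(w,258,226,.026);cap=onz(w,225,325,.13)
h=(e-n)[:2];L=np.linalg.norm(e-b);u=h/np.linalg.norm(h);a=np.degrees(np.arctan2(*h[::-1]))
print(b,e,L,"dir",a,np.degrees(np.arctan2(*(e-b)[1::-1])),"cap",cap)
c=(e[:2]-135e-3*u)
print("bowl from end",c)
g=c+.108*u
print(g);go([*g,.1],a-90);go([*g,.026],a-90)
E
```

```text
[ 0.5304 -0.0355  0.028 ] [0.5133 0.0938 0.026 ] 0.13049563119670907 dir 97.73645385713286 97.498941207097 cap [ 0.5092 -0.0325  0.13  ]
bowl from end [ 0.5315 -0.0399]
[0.517  0.0671]
shift [0.0346 0.0052 0.0532] turn [0.0992 0.0547 2.107 ]
shift [0.0347 0.0051 0.1272] turn [0.0992 0.0547 2.107 ]
```

```bash
python3 - <<'E'
from h import *
import pickle
w=cam("wrist",pickle.load(open("w3.pkl","rb")));t=cam("top");s=cam("scene")
for p in[(.512,-.16,.13),(.512,-.138,.0),(.512,-.138,.08),(.5,-.1,0.02)]:print(proj(w,p),proj(t,p),proj(s,p))
E
python3 -m crank '[0.035,0.005,0.02,0,0,2.1,0, 0.035,0.005,0.053,0,0,2.1,0.3, 0.035,0.005,0.09,0,0,2.1,0.5, 0.035,0.005,0.115,0,0,2.1,0.5, 0.035,0.005,0.126,0,0,2.1,0.5, 0.035,0.005,0.126,0,0,2.1,0.5, 0.035,0.005,0.126,0,0,2.1,0.5]' 80
```

```text
[206.0217 453.6776] [277.4963 183.1949] [240.7246 216.9009]
[225.8735 309.5982] [269.1357 192.0606] [248.7212 243.1092]
[217.5397 373.1787] [270.0081 186.7418] [248.0271 225.2404]
[217.8282 293.1788] [258.225 194.097] [256.6219 229.7769]
t: 9.52
tool_pos: [0.516, 0.0662, 0.0257]
eef_rot: [0.659, 0.752, -0.001, -0.001]
contact_force: [-0.2, -0.1, 1.2]
grip_width: 0.497
grasp_force: 0.0
```

```bash
python3 -m crank '[0,0,0,0,0,0,0.95, 0,0,0,0,0,0,0.95, 0,0,0,0,0,0,0.95, 0,0,0,0,0,0,0.95, 0,0,0,0,0,0,0.95, 0,0,0,0,0,0,0.95]' 100; python3 -m crank '[0,0,-0.02,0,0,0,0.95, 0,0,-0.05,0,0,0,0.95, 0,0,-0.05,0,0,0,0.95, 0,0,-0.05,0,0,0,0.95]'
python3 - <<'E'
from h import *
import pickle
st=manip.observe();im=manip.snapshot("wrist")[...,::-1];a=manip.snapshot("scene")[...,::-1]
print(st['q'],st['tool_pos'])
pickle.dump(st,open("w4.pkl","wb"));cv2.imwrite("pics/w4.png",np.hstack([im[:,60:460],cv2.resize(a[130:300,180:360],(400,384))]))
E
```

```text
t: 10.02
tool_pos: [0.5178, 0.0668, 0.028]
eef_rot: [0.658, 0.753, 0.001, 0.002]
contact_force: [1.0, -0.3, 3.1]
grip_width: 0.134
grasp_force: 100.1
t: 10.35
tool_pos: [0.5173, 0.0671, 0.078]
eef_rot: [0.659, 0.752, 0.001, 0.001]
contact_force: [0.4, -0.7, -2.2]
grip_width: 0.138
grasp_force: 99.5
[-0.0659  0.1652  2.0695  0.0007  0.9039 -0.199 ] [0.5173 0.0671 0.078 ]
```

View pics/w4.png

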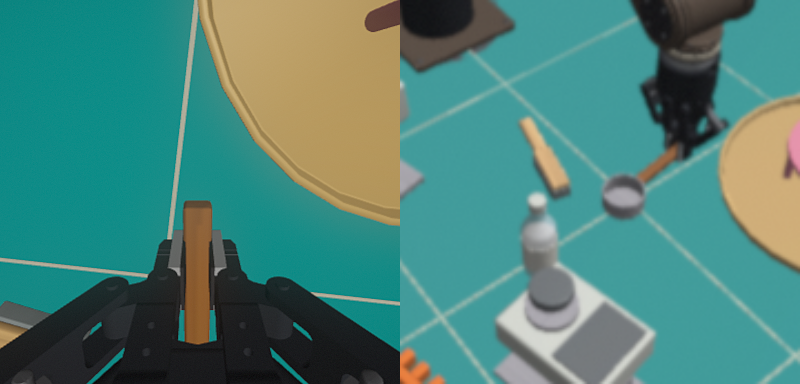

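The handle is gripped and the dish hangs level, with its bowl pointing at the dispenser. I'll go to a pre-insert pose on the dispenser's +y side.

```bash
python3 -c "
from h import *
go([.598,-.012,.05],10)"
```

```text
shift [-0.0894  0.0717  0.0252] turn [-0.1411 -0.0534 -2.3987]
```

```bash
python3 -m crank '[-0.02,0.016,0.008,0,0,-0.6,0.95, -0.045,0.036,0.016,0,0,-1.2,0.95, -0.07,0.056,0.024,0,0,-1.8,0.95, -0.089,0.072,0.026,0,0,-2.4,0.95, -0.089,0.072,0.026,0,0,-2.4,0.95, -0.089,0.072,0.026,0,0,-2.4,0.95]'
python3 - <<'E'
from h import *
import pickle
st=manip.observe();im=manip.snapshot("wrist")[...,::-1];a=manip.snapshot("scene")[...,::-1];b=manip.snapshot("top")[...,::-1]
print(st['q'],st['tool_pos'],manip.observe()['tool_pos'])
pickle.dump(st,open("w5.pkl","wb"))
cv2.imwrite("pics/w5.png",np.hstack([cv2.resize(b[100:220,230:350],(390,390),interpolation=cv2.INTER_CUBIC),cv2.resize(a[190:330,200:340],(390,390),interpolation=cv2.INTER_CUBIC)]))
go([.6187,-.1302,.048],10)
E
```

```text
t: 10.95
tool_pos: [0.5986, -0.0123, 0.0484]
eef_rot: [0.643, 0.765, -0.001, -0.002]
contact_force: [-0.1, 0.1, -1.0]
grip_width: 0.13
grasp_force: 99.5
[-0.19    0.3657  1.8836  0.0005  0.8967 -0.3631] [ 0.5986 -0.0123  0.0484] [ 0.5978 -0.0107  0.0493]
shift [-0.1213 -0.0002  0.0011] turn [-0.1818 -0.0884  0.043 ]
```

View pics/w5.png

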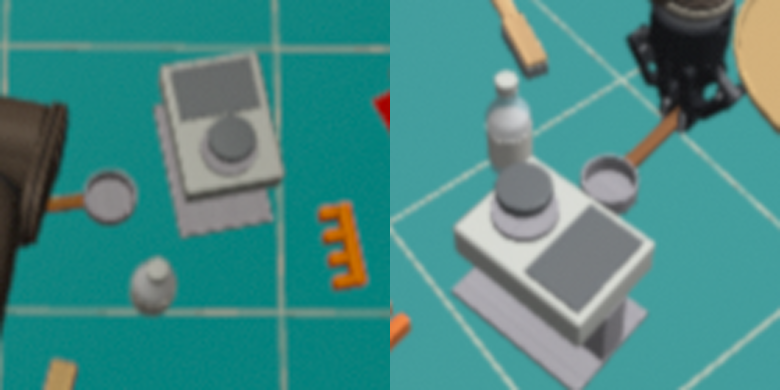

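The picture shows the bowl at top pixel (263.8,160.6) and scene pixel (279,255), level with the throat's open side. The plunger cap is at top pixel (301.1,142.5) and scene pixel (248.5,258.2).

```bash
python3 - <<'E'
from h import *
t=cam("top");s=cam("scene")
print("bowl",onz(t,263.8,160.6,.049),onz(s,279,255.3,.049),tri((t,263.8,160.6),(s,279,255.3)))
print("pl",onz(t,301.1,142.5,.165),onz(s,248.5,258.2,.165),tri((t,301.1,142.5),(s,248.5,258.2)))
E
```

```text
bowl [ 0.6108 -0.1179  0.049 ] [ 0.6232 -0.1202  0.049 ] [ 0.6157 -0.1163  0.0366]
pl [ 0.6372 -0.2334  0.165 ] [ 0.6473 -0.2347  0.165 ] [ 0.6413 -0.2327  0.1558]
```

```bash
python3 -m crank '[-0.02,0.001,0,0,0,0,0.95, -0.04,0.002,0,0,0,0,0.95, -0.06,0.003,0,0,0,0,0.95, -0.08,0.003,0,0,0,0,0.95, -0.1,0.003,0,0,0,0,0.95, -0.119,0.003,0,0,0,0,0.95, -0.119,0.003,0,0,0,0,0.95, -0.119,0.003,0.005,0,0,0,0.95, -0.119,0.003,0.008,0,0,0,0.95, -0.119,0.003,0.008,0,0,0,0.95]'
python3 -m crank '[0,0,0.001,0,0,0,0.95, 0,0,0.001,0,0,0,0.95]'
```

```text
t: 11.93
tool_pos: [0.6217, -0.1266, 0.0411]
eef_rot: [0.642, 0.767, -0.0, -0.002]
contact_force: [-0.7, 0.2, -2.0]
grip_width: 0.135
grasp_force: 99.5
t: 12.1
tool_pos: [0.6228, -0.1273, 0.0412]
eef_rot: [0.642, 0.767, -0.0, -0.0]
contact_force: [-0.5, -0.2, -0.9]
grip_width: 0.136
grasp_force: 99.5
```

Still no contact, so I lower in small steps.

```bash
python3 -m crank '[0,0,0.0015,0,0,0,0.95, 0,0,0.0025,0,0,0,0.95, 0,0,0.0025,0,0,0,0.95]'; python3 -m crank '[0,0,0.001,0,0,0,0.95, 0,0,0.0015,0,0,0,0.95, 0,0,0.0015,0,0,0,0.95]'
```

```text
t: 12.35
tool_pos: [0.6231, -0.1282, 0.039]
eef_rot: [0.643, 0.766, -0.0, -0.0]
contact_force: [-0.2, -0.4, -0.6]
grip_width: 0.132
grasp_force: 99.5
t: 12.6
tool_pos: [0.6233, -0.1284, 0.0377]
eef_rot: [0.643, 0.766, 0.0, 0.0]
contact_force: [-0.0, -0.6, -1.2]
grip_width: 0.133
grasp_force: 99.5
```

```bash
python3 - <<'E'
from h import *
a=manip.snapshot("scene")[...,::-1];b=manip.snapshot("top")[...,::-1]
cv2.imwrite("pics/w6.png",np.hstack([cv2.resize(b[100:220,230:350],(390,390),interpolation=cv2.INTER_CUBIC),cv2.resize(a[190:330,200:340],(390,390),interpolation=cv2.INTER_CUBIC)]))
go([.6,-.1302,.048],10)
E
```

```text
shift [ 0.0023 -0.0233 -0.0102] turn [0.01   0.0041 0.0145]
```

View pics/w6.png

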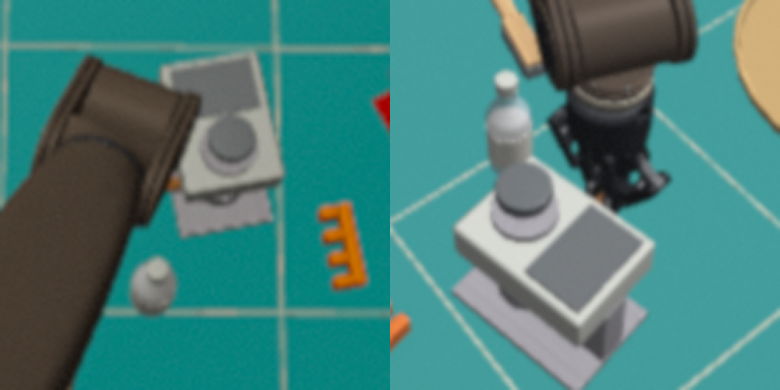

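In the top view the bowl's front rim arc shows below the head at about crop (225,203), with the handle at left. In the scene view the bowl's lower edge shows under the head at about crop (515,300).

```bash
python3 - <<'E'
from h import *
t=cam("top");s=cam("scene")
th=np.linspace(0,2*np.pi,73)
for c in[(.637,-.234),(.641,-.234),(.6233+.0183,-.1284-.1038)]:
    T=[];S=[]
    for z in(.011,.039):
        for x in th:
            p=(c[0]+.028*np.cos(x),c[1]+.028*np.sin(x),z)
            T.append((proj(t,p)-[230,100])*3.25);S.append((proj(s,p)-[200,190])*2.786)
    T=np.array(T);S=np.array(S);print(c,"top lowest",T[T[:,1].argmax()],"top minmax x",T[:,0].min(),T[:,0].max(),"scene lowest",S[S[:,1].argmax()]+[390,0],"scene xmin",S[:,0].min()+390)
E
```

```text
(0.637, -0.234) top lowest [217.1248 209.6611] top minmax x 190.8441219842774 245.75723575373107 scene lowest [521.1336 306.8768] scene xmin 490.9343723406989
(0.641, -0.234) top lowest [217.0818 206.0773] top minmax x 190.81568906598528 245.6978653542057 scene lowest [523.7932 310.086 ] scene xmin 493.5278002454002
(0.6416, -0.2322) top lowest [215.3998 205.5243] top minmax x 189.14230918019376 243.99079426590467 scene lowest [525.8058 309.441 ] scene xmin 495.558660372499
```

```bash
python3 - <<'E'
from h import *
a=cv2.imread("pics/w5.png").astype(int);b=cv2.imread("pics/w6.png").astype(int)
d=abs(a-b).max(2)>18
for nm,(x0,x1,y0,y1) in{"top":(185,260,185,225),"scene":(470,600,250,345)}.items():
    m=d[y0:y1,x0:x1].astype(np.uint8);n,l,st,c=cv2.connectedComponentsWithStats(m)
    for k in range(1,n):
        if st[k,4]>25:print(nm,st[k]+[x0,y0,0,0,0],c[k]+[x0,y0])
m=d[188:216:2,176:260:2]
print("\n".join("".join(".#"[v] for v in r) for r in m))
print()
m=d[260:330:3,480:600:2]
print("\n".join("".join(".#"[v] for v in r) for r in m))
E
```

```text
top [203 192  38  16 327] [221.9419 200.5841]
scene [497 285  31  27 385] [510.9117 299.3558]Traceback (most recent call last):
  File "<stdin>", line 9, in <module>
  File "<stdin>", line 9, in <genexpr>
  File "<stdin>", line 9, in <genexpr>
TypeError: string indices must be integers, not 'numpy.bool'
```

The bowl is within a few mm of the nozzle axis. I continue lowering to contact.

```bash
python3 -m crank '[0,0,0.001,0,0,0,0.95, 0,0,0.0015,0,0,0,0.95, 0,0,0.0015,0,0,0,0.95]'; python3 -m crank '[0,0,0.001,0,0,0,0.95, 0,0,0.001,0,0,0,0.95]'
```

```text
t: 12.95
tool_pos: [0.6235, -0.1284, 0.0367]
eef_rot: [0.643, 0.766, 0.0, 0.0]
contact_force: [-0.5, 1.2, 1.2]
grip_width: 0.135
grasp_force: 99.9
t: 13.12
tool_pos: [0.6236, -0.1283, 0.0359]
eef_rot: [0.643, 0.766, 0.0, 0.0]
contact_force: [-1.6, 2.2, 3.7]
grip_width: 0.133
grasp_force: 100.3
```

```bash
python3 -m crank '[0,0,-0.0005,0,0,0,0.75, 0,0,-0.0005,0,0,0,0.5, 0,0,-0.0005,0,0,0,0.5, 0,0,-0.0005,0,0,0,0.5, 0,0,-0.02,0,0,0,0.5, 0,0,-0.05,0,0,0,0.5, 0,0,-0.09,0,0,0,0.5, 0,0,-0.13,0,0,0,0.5, 0,0,-0.17,0,0,0,0.7, 0,0,-0.19,0,0,0,1]' 30
python3 - <<'E'
from h import *
t=cam("top");s=cam("scene")
a=manip.snapshot("scene")[...,::-1];b=manip.snapshot("top")[...,::-1]
n=np.hstack([cv2.resize(b[100:220,230:350],(390,390),interpolation=cv2.INTER_CUBIC),cv2.resize(a[190:330,200:340],(390,390),interpolation=cv2.INTER_CUBIC)]);cv2.imwrite("pics/w7.png",n)
d=abs(cv2.imread("pics/w5.png").astype(int)-n).max(2)>18
for nm,(x0,x1,y0,y1) in{"top":(185,260,185,225),"scene":(470,600,250,345)}.items():
    m=d[y0:y1,x0:x1].astype(np.uint8);k,l,st,c=cv2.connectedComponentsWithStats(m)
    for i in range(1,k):
        if st[i,4]>25:print(nm,st[i]+[x0,y0,0,0,0],c[i]+[x0,y0])
go([.640,-.2335,.215],10)
E
```

```text
t: 13.95
tool_pos: [0.6252, -0.1292, 0.2316]
eef_rot: [0.643, 0.766, 0.001, 0.004]
contact_force: [0.7, -0.3, 1.4]
grip_width: 0.225
grasp_force: 0.0
top [205 192  36  16 319] [222.4295 200.4922]
scene [497 285  31  28 387] [510.9535 299.5349]
shift [-0.1048 -0.0045  0.0175] turn [0.5748 0.35   0.0198]
```

```bash
python3 -m crank '[-0.03,-0.001,0,0,0,0,1, -0.06,-0.002,0,0,0,0,1, -0.09,-0.003,0,0,0,0,1, -0.105,-0.004,0,0,0,0,1, -0.105,-0.004,0.01,0,0,0,1, -0.105,-0.004,0.025,0,0,0,1, -0.105,-0.004,0.035,0,0,0,1, -0.105,-0.004,0.035,0,0,0,1, -0.105,-0.004,0.035,0,0,0,1]'; python3 -c "
from h import *
go([.639,-.2335,.184],10)"
```

```text
t: 14.8
tool_pos: [0.6367, -0.2305, 0.1879]
eef_rot: [0.642, 0.767, -0.0, -0.002]
contact_force: [-0.7, -0.3, -0.2]
grip_width: 0.003
grasp_force: 0.0
shift [-0.0033  0.0017  0.0039] turn [-0.1763 -0.1607  0.1071]
```

```bash
python3 -m crank '[-0.003,0.002,0.003,0,0,0,1, -0.003,0.002,0.006,0,0,0,1, -0.003,0.002,0.009,0,0,0,1, -0.003,0.002,0.012,0,0,0,1, -0.003,0.002,0.015,0,0,0,1, -0.003,0.002,0.018,0,0,0,1, -0.003,0.002,0.018,0,0,0,1]'; python3 -m crank '[0,0,0.002,0,0,0,1, 0,0,0.002,0,0,0,1]';  python3 -m crank '[0,0,0.002,0,0,0,1, 0,0,0.002,0,0,0,1]'
```

```text
t: 15.38
tool_pos: [0.6408, -0.235, 0.1736]
eef_rot: [0.643, 0.766, 0.001, 0.001]
contact_force: [-0.7, 1.3, 6.6]
grip_width: 0.002
grasp_force: 3.3
t: 15.55
tool_pos: [0.6409, -0.235, 0.1721]
eef_rot: [0.643, 0.766, 0.001, 0.001]
contact_force: [-0.8, 3.3, 7.3]
grip_width: -0.003
grasp_force: 3.6
t: 15.72
tool_pos: [0.6409, -0.235, 0.1703]
eef_rot: [0.643, 0.766, 0.001, 0.001]
contact_force: [-1.6, 2.9, 8.3]
grip_width: -0.001
grasp_force: 3.9
```

```bash
python3 -m crank '[0,0,0.002,0,0,0,1, 0,0,0.003,0,0,0,1, 0,0,0.003,0,0,0,1]'; python3 -m crank '[0,0,0.002,0,0,0,1, 0,0,0.002,0,0,0,1]'
```

```text
t: 15.97
tool_pos: [0.6409, -0.235, 0.1677]
eef_rot: [0.643, 0.766, 0.001, 0.001]
contact_force: [-2.5, 2.3, 8.3]
grip_width: 0.005
grasp_force: 4.4
t: 16.13
tool_pos: [0.6409, -0.235, 0.1662]
eef_rot: [0.643, 0.766, 0.001, 0.001]
contact_force: [-2.4, 2.2, 9.2]
grip_width: 0.001
grasp_force: 4.6
```

```bash
python3 -m crank '[0,0,0.001,0,0,0,1, 0,0,0.002,0,0,0,1, 0,0,0.002,0,0,0,1]'; python3 -m crank '[0,0,0.001,0,0,0,1, 0,0,0.0015,0,0,0,1, 0,0,0.0015,0,0,0,1]'
```

```text
t: 16.38
tool_pos: [0.6409, -0.235, 0.166]
eef_rot: [0.643, 0.766, 0.0, 0.001]
contact_force: [-5.1, 4.9, 14.5]
grip_width: 0.002
grasp_force: 7.4
t: 16.63
tool_pos: [0.641, -0.235, 0.166]
eef_rot: [0.643, 0.766, 0.0, 0.001]
contact_force: [-6.6, 5.0, 18.7]
grip_width: 0.001
grasp_force: 9.5
```

At the stop: z no longer drops and the force has passed 10 N. I hold for over half a second, then rise.

```bash
python3 -m crank '[0,0,0,0,0,0,1, 0,0,0,0,0,0,1, 0,0,0,0,0,0,1, 0,0,0,0,0,0,1, 0,0,0,0,0,0,1, 0,0,0,0,0,0,1, 0,0,0,0,0,0,1, 0,0,0,0,0,0,1]'; python3 -m crank '[0,0,-0.004,0,0,0,1, 0,0,-0.01,0,0,0,1, 0,0,-0.018,0,0,0,1, 0,0,-0.03,0,0,0,1, 0,0,-0.06,0,0,0,1, 0,0,-0.1,0,0,0,1, 0,0,-0.1,0,0,0,1, 0,0,-0.1,0,0,0,1, 0,0,-0.1,0,0,0,1, 0,0,-0.1,0,0,0,1]'
python3 - <<'E'
from h import *
a=manip.snapshot("scene")[...,::-1];b=manip.snapshot("top")[...,::-1]
n=np.hstack([cv2.resize(b[100:220,230:350],(390,390),interpolation=cv2.INTER_CUBIC),cv2.resize(a[190:330,200:340],(390,390),interpolation=cv2.INTER_CUBIC)])
d=abs(cv2.imread("pics/w5.png").astype(int)-n).max(2)>18
for nm,(x0,x1,y0,y1) in{"top":(185,260,185,225),"scene":(470,600,250,345)}.items():
    m=d[y0:y1,x0:x1].astype(np.uint8);k,l,st,c=cv2.connectedComponentsWithStats(m)
    for i in range(1,k):
        if st[i,4]>25:print(nm,st[i]+[x0,y0,0,0,0],c[i]+[x0,y0])
E
```

```text
t: 17.3
tool_pos: [0.641, -0.235, 0.166]
eef_rot: [0.643, 0.766, 0.0, 0.001]
contact_force: [-7.3, 4.2, 17.4]
grip_width: -0.0
grasp_force: 9.4
t: 18.13
tool_pos: [0.6392, -0.2348, 0.2575]
eef_rot: [0.643, 0.766, -0.0, -0.002]
contact_force: [0.5, 0.4, 0.7]
grip_width: -0.001
grasp_force: 0.0
top [ 185  185   60   40 1966] [210.4883 203.5036]
scene [497 285  31  28 398] [510.9673 299.6005]
```

```bash
python3 -c "
from cell import manip
print(manip.finish_job())"
```

```text
the job is handed in; nothing more can be done
None
```

The dish is on the drip plate with its bowl within a few mm of the nozzle axis and let go; I pressed the plunger to its stop, held it over half a second, raised the arm clear (plunger's return not checked by camera) and handed the job in at about 18 s; no verdict was shown.

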